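# Lock a card clip into a counter sign stand

### The arm

A 6-joint arm with a two-finger parallel gripper is mounted at the origin on the work surface. World frame = base frame: x ahead of the robot, y to its left, z up, the work surface at z = 0. Lengths are in m, angles in degrees, forces in N, time in s.
With the tool pointing down it reaches from about 0.35 to 0.875 m from the base axis. Payload 4.2 kg.
Tool frame: the origin (TCP) lies between the finger pads; the fingertips stand 11 mm ahead of it and the grasp point (between the pads) lies 8 mm behind it; z points along the fingers, y is the direction in which the jaws open and shut (so a half turn about z gives the same grasp; the last joint's range is limited). The gripper opens to 87 mm and grips with 3 to 60 N. Pads are 19 mm wide; open, the fingers measure 117 mm over their backs; the gripper's body (75 mm by 190 mm) begins 51 mm behind the grasp point.
Start: joints at [81.566, 22.042, 0.453, 0, -68.411, -14.817], TCP at [0.247, 0.574, 0.234] pointing down, gripper open.
Joint ranges: [-179.83, 179.83], [-69.29, 118.12], [-61.27, 80.66], [-181.25, 117.63], [-171.15, -9.14], [-177.46, 177.46]. Speed limits (degrees/s): [159.86, 159.86, 180, 180, 180, 180].

### API

Orientations are given as a 3x3 rotation matrix whose columns are the frame's x, y, z axes.
In Python, from station import sense, capture, get_calibration, finish_job, search_frame, cut_out gives the robot as it stands.
- The arm moves only by the tool arm_command, never from a script. Its argument "rows" is a list of rows, each an object with "fingers": the opening in per cent of the stroke, from 0 (shut) to 100 (fully open); "travel": the shift along the tool's x, y, z in cm, a list of three; "roll": the turn about the tool's z in degrees. A call has 1 to 10 rows; each row is the pose to reach, as a shift and turn from the pose commanded when the call began, along the tool's axes at that moment; what a row does not reach only later rows make up. A row lasts 1/10 s, in which the tool goes at most 50 mm and 8.59 degrees, less where a joint would pass 70% of its speed; a pose out of reach is approached as far as the arm can. A call with a gripper value outside its range is refused whole. The fingers move at their own pace and stop on an object; the grip force is fixed at half the most. Time passes only in rows, so rows that repeat a pose let the fingers close. It gives the time, the measured TCP pose, the force and the opening at its end, in the units of the state.
- sense(): the state, without advancing time (a new reading comes with each control period).
- capture(name): name is "scene" or "side" or "wrist"; returns (picture, depth): 400x640x3 uint8, red, green, blue; 400x640 float32, m along the optical axis (not along the pixel's ray), 0 where there is no reading.
- get_calibration(name): a dict with "fov_y" (degrees; the focal length in pixels is half the picture's height over the tangent of half this angle, whatever the lens; pixels are square), "cx", "cy" (the principal point, pixels), "origin" and "attitude" of the camera in the world; the wrist camera has in their place "mount" (4x4, takes a point from camera to tool coordinates, whose origin is the TCP and whose axes are the flange's). Camera axes: x right, y down, z forward; pixel columns grow to the right and rows downward; lengths in m; the calibration is good to about 2 mm. The wrist camera is an equidistant fisheye: a pixel r from the principal point sees the ray r / f radians off the axis. A picture is of the moment at which its call begins: read the wrist's pose just before it. get_calibration takes no time and is no camera call.
- finish_job(): hands the job in, once; it reports no verdict.
Trained networks look in the newest picture that a camera, given by its name, has taken for a name from the list of things; names that differ only in an ending like _2 or _b are one class to them, and where a whole thing is asked for, a point or a joint stands for the part that bears it (a point fixed in the world has none). Each returns a list of dicts, best first, with "p" (0 to 1); they miss things now and then, are a little off and sometimes report something else, mostly with a low value. They report only what shows in the picture. A call takes as long as a camera call. They do not tell look-alikes from the thing itself.
- search_frame(camera, label): "position" ([x, y, z] in m, in world coordinates, good to about 4 mm: the middle of the surface that is visible of it).
- cut_out(camera, label): "mask" (400x640 bool, what is visible of it).
The state is a dict: "time_s": time; "joints": joint angles; "joint_velocities": joint speeds; "effort": joint torques, N m; "tcp_pos": TCP position; "ee_rot": TCP orientation; "wrist_force": force on the tool from outside, world axes, zero at the start; "moment": the same for the moment, N m; "gripper_width": opening from 0.0 (shut) to 1.0 (fully open).
Only numpy, scipy, OpenCV 4.12 (cv2) and the standard library are available. Lean on these libraries where they do the work, as an engineer would, in place of code of your own. Each camera call takes 0.05 s, during which the arm holds its last target. There are 200 camera calls.

### The job

Take the stem with the slotted card clip out of the wooden block and lower it gently, without dropping it, fully home into the post of the sign stand, with its card slot parallel to the long edge of the stand's base plate. Then turn the stand's black twist nut clockwise until you feel it grip the stem firmly: stop there, as forcing it further cracks the plastic collet. Leave the two other stems in the block and everything else on the counter where it is.

Things in the scene. Friction and masses are not known exactly. Their poses are not given: they have to be found in the camera images.
- clip_stem: card-clip stem: steel shank 12 mm thick, 68 mm long below its head, foot tapered over 4 mm; head a black clip 14 mm (own x) by 22 mm (own y) by 22 mm high with an open slot 3 mm wide, 15 mm deep along own y across its top; height 90 mm, about 75 g. Origin at the centre of the foot's end, z up the shank. Stands in one of the block's holes, foot on the hole's floor (10 mm above the counter).
- tbar_stem: another stem with the same shank but a 46 mm long, 11 mm thick horizontal steel bar as head (along own y, total height 87 mm); origin as above. Not wanted: leave it in the block.
- disc_stem: another stem with the same shank but a round disc head 32 mm in diameter, 13 mm high (total height 81 mm); origin as above. Not wanted: leave it in the block.
- stem_block: light wooden block 52 (own x) by 190 (own y) by 45 mm high, fixed; three holes 14 mm in diameter, 35 mm deep, in a row along own y at -62, 0 and +62 mm; which stem is in which hole varies. Origin at the centre of its underside.
- stand: sign stand screwed to the counter: dark base plate 90 (own x) by 130 (own y, the long edge) by 8 mm; in its middle an upright steel post 26 mm in diameter, 78 mm high, with the black twist nut on top (see nut_center). Origin at the centre of the plate's underside, z up.
- nut_center (a point): centre (mid-height) of the black ribbed twist nut: 40 mm outside diameter, 78 to 104 mm above the counter; it does not rise or sink. Clockwise from above closes the collet. Its start turn is unknown: the jaws meet the stem after 0.6 to 2.2 rad. A drag of 0.14 N m opposes motion (read at rest, it may show with either sign); then the torque climbs about 0.06 N m per 0.1 rad. Axes as the stand.
- bore_floor (a point): centre of the floor of the post's bore, 48 mm above the counter, 56 mm below the nut's top. The bore is 13.5 mm in diameter up to 78 mm height. The stem is home when its foot stands on this floor: its head then begins 12 mm above the nut's top and ends 34 mm above it (138 mm above the counter). Axes as the stand.
- collet: collet in the nut: six white plastic jaws, 80 to 99 mm above the counter, 1.2 to 4.4 mm clear of a centred stem at the start; they close together, 2 mm per rad of the nut, without turning. Firm: torque 0.15 to 0.22 N m over the free drag as you turn; cracks at about 0.3. When the nut is let go it may ease back a little, and then holds. Origin and axes as the stand.
- honey_jar: honey jar, 62 mm in diameter, 85 mm high, near the stand; origin at its underside
- spice_tin: tin, 56 mm in diameter, 75 mm high, near the stand; origin at its underside
- screwdriver: screwdriver, 170 mm long, lying along own x near the block, not needed
- card_tray: clear tray of price cards, 80 by 115 mm, 50 mm high, near the block; origin at its underside
Things that resemble listed ones, but are neither listed nor needed, are in the scene too. Leave any yellow look-alike of the clip_stem alone.

How it is judged (in metres and radians):
On the way, in this order (a step that is already met when the one before it is completed fails the run):
1. the clip stem stands home in the post (z of clip_stem in the frame of bore_floor between -0.003 and 0.003 m and horizontal distance between clip_stem and bore_floor below 0.004 m and angle between clip_stem's own z axis and vertical below 0.09 rad), for 0.2 s.
2. the collet grips the stem (all of step 1 and contact force between collet and clip_stem above 50 N), for 0.3 s.
At the end, for the whole second after the job is handed in: The clip stem stands upright (within 5 degrees) in the post, its foot within 3 mm of the bore's floor, its slot within 11 degrees of parallel to the base plate's long edge, at rest, and the six jaws together press on it with more than 50 N (about 0.1 N m of nut torque over the free drag) (all of step 2 and angle between the y axis of clip_stem and the y axis of stand, either way round below 0.2 rad and linear speed of clip_stem below 0.02 m/s); the robot touches nothing.
It fails at once if the stem was pressed into the stand with more than 25 N (contact force between clip_stem and stand above 25 N and contact force between the fingers and clip_stem above 1 N).
It fails at once if the stem was dropped (linear speed of clip_stem above 0.35 m/s and contact force between the fingers and clip_stem below 0.2 N).
It fails at once if the nut was forced and the collet cracked (the six jaws pressing more than 170 N in all, about 0.3 N m over the free drag) (contact force between collet and clip_stem above 170 N).
It fails at once if another stem or a bystander was moved (distance of any of tbar_stem, disc_stem, honey_jar, spice_tin, screwdriver, card_tray from where it was at the start of the episode above 0.02 m).
It also fails if it takes over 72 s, if anything falls off the work surface, if the arm or the gripper's body presses on something with over 40 N, if the wrist force passes 120 N, or if a joint passes its speed limit or range.

## Working session

There is one attempt and no reset: what is moved stays moved. The work goes in short steps, Python scripts to look and compute and a tool call to move; the robot and the scene stay as the last step left them, time stands still between calls to the robot, and variables do not carry over. Pictures are saved under pics/ and viewed, about 8 in all and at most 12, crops included, and the job is handed in when it is done.

Besides the shell and the picture viewer there is one more tool, called after "Call:" by a JSON object that holds its "fn" and its "kwargs", one argument or row to a line. arm_command: Moves the arm, as the interface text tells. Its arguments: {"type":"object","properties":{"rows":{"type":"array","items":{"type":"object","properties":{"fingers":{"type":"number"},"travel":{"type":"array","items":{"type":"number"}},"roll":{"type":"number"}}}}},"required":["rows"]}

```bash
mkdir -p pics; ls
cat > h.py <<'E'
import numpy as np, cv2
from station import *
def save(n,p): cv2.imwrite('pics/'+n+'.png',p[:,:,::-1])
def cam(name,s=None):
    c=get_calibration(name)
    f=200/np.tan(np.radians(c['fov_y']/2))
    if 'mount' in c:
        s=s or sense(); T=np.eye(4);T[:3,:3]=s['ee_rot'];T[:3,3]=s['tcp_pos'];M=T@np.array(c['mount']);return f,c['cx'],c['cy'],M[:3,:3],M[:3,3],True
    return f,c['cx'],c['cy'],np.array(c['attitude']),np.array(c['origin']),False
def pts(k,uv,z):
    f,cx,cy,R,o,fish=k; uv=np.atleast_2d(uv).astype(float); z=np.asarray(z,float).reshape(-1)
    d=(uv-[cx,cy])/f
    if fish:
        r=np.linalg.norm(d,axis=1)+1e-12; d=d*(np.tan(r)/r)[:,None]
    return (np.c_[d,np.ones(len(d))]*z[:,None])@R.T+o
def proj(k,P):
    f,cx,cy,R,o,fish=k; q=(np.atleast_2d(P)-o)@R; r=np.linalg.norm(q[:,:2],axis=1)+1e-12
    s=np.arctan2(r,q[:,2])/r if fish else 1/q[:,2]
    return q[:,:2]*np.c_[s,s]*f+[cx,cy]
def onplane(k,uv,h):
    a=pts(k,uv,np.ones(len(np.atleast_2d(uv)))); o=k[4]; d=a-o
    return o+d*((h-o[2])/d[:,2])[:,None]
E
python3 - <<'E'
from h import *
s=sense(); print(s['time_s'],s['tcp_pos'],np.round(s['ee_rot'],3).tolist(),s['wrist_force'],s['moment'])
for n in ('scene','side','wrist'):
    c=get_calibration(n); print(n,c['fov_y'],np.round(c.get('origin',c.get('mount')),3).tolist())
    p,d=capture(n); save(n+'0',p)
    for l in ['clip_stem','tbar_stem','disc_stem','stem_block','stand','nut_center','honey_jar','spice_tin','screwdriver','card_tray']:
        if n=='side' and l in('screwdriver','card_tray'): continue
        print(' ',l,[(np.round(r['position'],3).tolist(),round(r['p'],2)) for r in search_frame(n,l)][:3])
a=[cv2.imread(f'pics/{n}0.png') for n in('scene','wrist')]
cv2.imwrite('pics/a.png',cv2.resize(np.vstack(a),(480,600)))
E
```

```text
pics
0.0 [0.24646932 0.57372415 0.23248181] [[0.919, -0.395, -0.001], [-0.395, -0.919, -0.002], [0.0, 0.002, -1.0]] [0.20218975 0.73991242 0.09423153] [-0.08100934  0.06988906  0.02900598]
scene 53.30258377145362 [0.889, 0.573, 0.592]
  clip_stem [([0.579, 0.128, 0.07], 0.56), ([0.508, 0.17, 0.085], 0.47), ([0.484, 0.288, 0.088], 0.27)]
  tbar_stem [([0.495, 0.228, 0.092], 0.67)]
  disc_stem [([0.482, 0.29, 0.086], 0.59)]
  stem_block [([0.504, 0.249, 0.045], 0.75), ([0.483, -0.1, 0.007], 0.49)]
  stand [([0.486, -0.104, 0.006], 0.71)]
  nut_center [([0.485, -0.102, 0.008], 0.86)]
  honey_jar [([0.6, -0.104, 0.057], 0.55), ([0.504, 0.249, 0.046], 0.5)]
  spice_tin [([0.481, -0.213, 0.048], 0.79)]
  screwdriver [([0.432, 0.194, 0.021], 0.85)]
  card_tray [([0.588, 0.291, 0.029], 0.83)]
side 55.91768260187007 [0.227, -0.589, 0.524]
  clip_stem [([0.577, 0.119, 0.065], 0.72), ([0.486, 0.067, 0.064], 0.49)]
  tbar_stem [([0.579, -0.144, 0.054], 0.7), ([0.49, 0.22, 0.086], 0.44)]
  disc_stem [([0.579, 0.242, 0.03], 0.51)]
  stem_block [([0.481, 0.202, 0.035], 0.67), ([0.465, -0.126, 0.008], 0.67)]
  stand [([0.462, -0.125, 0.011], 0.74)]
  nut_center [([0.467, -0.128, 0.012], 0.82)]
  honey_jar [([0.579, -0.14, 0.058], 0.77)]
  spice_tin [([0.459, -0.248, 0.064], 0.63)]
wrist 65.70646984690485 [[0.0, -0.965, -0.261, 0.072], [1.0, 0.0, 0.001, -0.0], [-0.001, -0.261, 0.965, -0.149], [0.0, 0.0, 0.0, 1.0]]
  clip_stem []
  tbar_stem []
  disc_stem []
  stem_block []
  stand []
  nut_center []
  honey_jar []
  spice_tin []
  screwdriver []
  card_tray []
```

View pics/scene0.png

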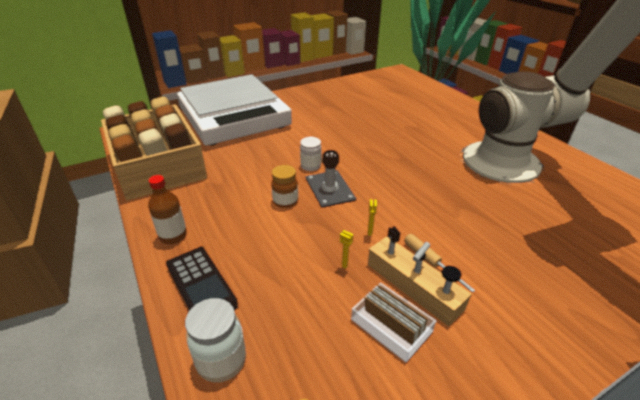

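View pics/wrist0.png

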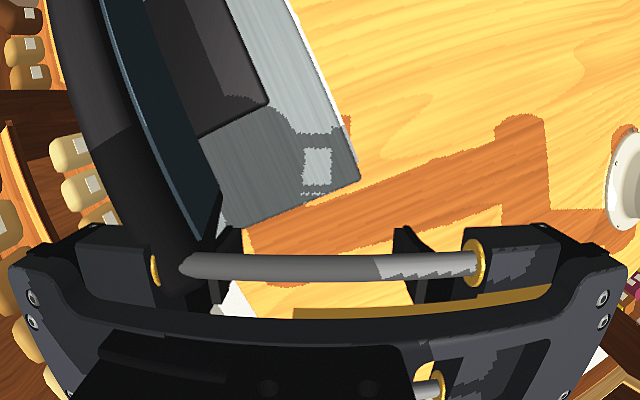

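The scene picture shows the black clip_stem at about (393,235) in the block's far hole, the T-bar at (421,255) and the disc at (451,275). Yellow look-alikes stand at (346,250) and (372,215), and the stand's nut is at (331,158). The start wrist view shows nothing useful. Next I hover over the clip.

Call:
{"fn": "arm_command", "kwargs": {
  "rows": [
    {"fingers": 60, "travel": [39, 26, -3], "roll": 0},
    {"fingers": 60, "travel": [39, 26, -3], "roll": 0},
    {"fingers": 60, "travel": [39, 26, -3], "roll": 0},
    {"fingers": 60, "travel": [39, 26, -3], "roll": 0},
    {"fingers": 60, "travel": [39, 26, -3], "roll": 0},
    {"fingers": 60, "travel": [39, 26, -3], "roll": 0},
    {"fingers": 60, "travel": [39, 26, -3], "roll": 0},
    {"fingers": 60, "travel": [39, 26, -3], "roll": 0},
    {"fingers": 60, "travel": [39, 26, -3], "roll": 0},
    {"fingers": 60, "travel": [39, 26, -3], "roll": 0}
  ]
}}

```text
time_s: 2.55
tcp_pos: [0.5039, 0.1783, 0.2641]
ee_rot: [[0.917, -0.398, 0.001], [-0.398, -0.917, -0.0], [0.001, -0.0, -1.0]]
wrist_force: [0.3, 0.3, -0.2]
gripper_width: 0.602
```

Call:
{"fn": "arm_command", "kwargs": {
  "rows": [
    {"fingers": 60, "travel": [0, 0, 0], "roll": 0},
    {"fingers": 60, "travel": [0, 0, 0], "roll": 0},
    {"fingers": 60, "travel": [0, 0, 0], "roll": 0}
  ]
}}

```text
time_s: 2.85
tcp_pos: [0.5019, 0.1821, 0.2635]
ee_rot: [[0.919, -0.394, -0.0], [-0.394, -0.919, 0.0], [-0.0, 0.0, -1.0]]
wrist_force: [-0.4, -1.0, -0.5]
gripper_width: 0.599
```

Run:
```python
from h import *
s=sense(); print(s['time_s'],s['tcp_pos'],np.round(s['ee_rot'],3).tolist(),s['gripper_width'])
p,d=capture('wrist'); save('w1',p); np.save('d1',d)
for l in ['clip_stem','tbar_stem','disc_stem','stem_block']:
    print(' ',l,[(np.round(r['position'],3).tolist(),round(r['p'],2)) for r in search_frame('wrist',l)][:3])
```

```text
2.85 [0.50191323 0.1821327  0.26347176] [[0.919, -0.394, -0.0], [-0.394, -0.919, 0.0], [-0.0, 0.0, -1.0]] 0.598511276974213
  clip_stem [([0.508, 0.167, 0.101], 0.84), ([0.578, 0.12, 0.09], 0.81), ([0.492, 0.072, 0.085], 0.72)]
  tbar_stem [([0.493, 0.224, 0.094], 0.89)]
  disc_stem [([0.483, 0.282, 0.091], 0.89)]
  stem_block [([0.5, 0.206, 0.046], 0.84)]
```

View pics/w1.png

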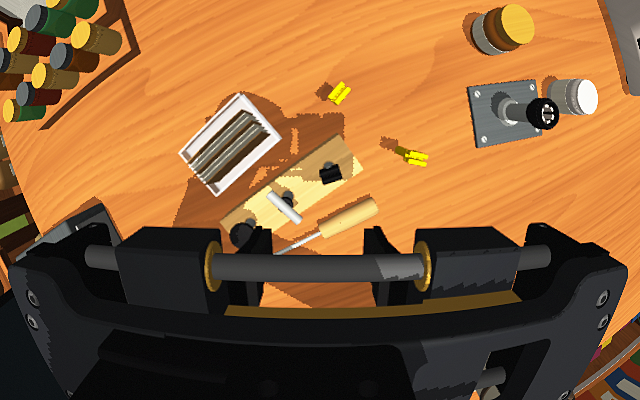

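The wrist view shows the black clip at (330,173) with the T-bar at (284,206) and the disc at (243,234). The stand's plate is at (505,112) and its nut at (543,113). Now I measure them from depth.

Run:
```python
from h import *
p=cv2.imread('pics/w1.png'); d=np.load('d1.npy'); k=cam('wrist')
vv,uu=np.mgrid[:400,:640]
def cloud(u0,u1,v0,v1):
    m=(uu>=u0)&(uu<u1)&(vv>=v0)&(vv<v1)&(d>0); uv=np.c_[uu[m],vv[m]]; return uv,pts(k,uv,d[m])
uv,P=cloud(312,350,155,192)
T=P[(P[:,2]>.092)&(P[:,2]<.108)]; print('clip top',len(T),T.mean(0),T.min(0),T.max(0))
r=cv2.minAreaRect((T[:,:2]*1000).astype(np.float32)); print(r, np.median(T[:,2]))
b=cv2.boxPoints(r)
print(b)
uv,P=cloud(525,562,92,132); T=P[(P[:,2]>.098)&(P[:,2]<.112)]; print('nut top',len(T)); print(cv2.minEnclosingCircle((T[:,:2]*1000).astype(np.float32)),np.median(T[:,2]))
uv,P=cloud(460,560,70,155); T=P[(P[:,2]>.004)&(P[:,2]<.014)]; print('plate',len(T),cv2.minAreaRect((T[:,:2]*1000).astype(np.float32)),np.median(T[:,2]))
a=p[150:200,300:360]; c=p[60:160,450:610]
cv2.imwrite('pics/c1.png',np.hstack([cv2.resize(a,(400,333),interpolation=2),cv2.resize(c,(400,333)[::1],interpolation=2)]))
```

```text
clip top 253 [0.50622563 0.16580886 0.09756127] [0.49784556 0.15455702 0.09208247] [0.51394546 0.17658128 0.10009158]
((505.7174987792969, 165.93646240234375), (21.99502182006836, 15.02625560760498), 85.18348693847656) 0.09786913710891232
[[497.3075  155.60863]
 [512.2807  154.34694]
 [514.1275  176.2643 ]
 [499.1543  177.52599]]
nut top 277
((477.7400817871094, -114.9139175415039), 19.26790428161621) 0.1009672735077175
plate 3275 ((472.3428039550781, -138.92730712890625), (179.98854064941406, 90.4119873046875), 79.56312561035156) 0.006758300468947487
```

View pics/c1.png

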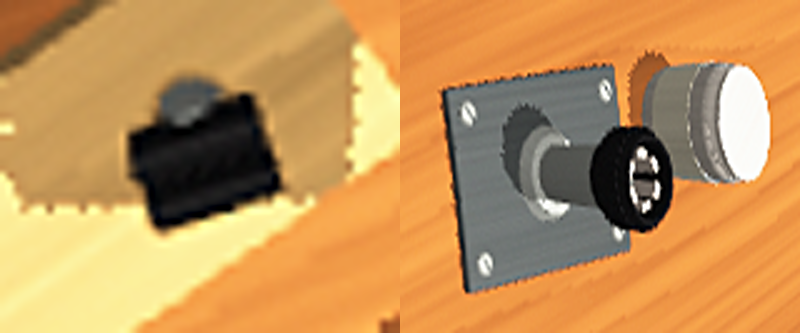

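The clip's slot lies along about 85° in the world. I'll grip across its 14 mm faces, which needs roll +71.6°.

Call:
{"fn": "arm_command", "kwargs": {
  "rows": [
    {"fingers": 45, "travel": [0.3, 0.4, 1], "roll": 8.5},
    {"fingers": 45, "travel": [0.6, 0.8, 2], "roll": 17},
    {"fingers": 45, "travel": [1, 1.35, 3], "roll": 25.5},
    {"fingers": 45, "travel": [1, 1.35, 4], "roll": 34},
    {"fingers": 45, "travel": [1, 1.35, 5], "roll": 42.5},
    {"fingers": 45, "travel": [1, 1.35, 6], "roll": 51},
    {"fingers": 45, "travel": [1, 1.35, 6], "roll": 59.5},
    {"fingers": 45, "travel": [1, 1.35, 6], "roll": 68},
    {"fingers": 45, "travel": [1, 1.35, 6], "roll": 71.6},
    {"fingers": 45, "travel": [1, 1.35, 6], "roll": 71.6}
  ]
}}

```text
time_s: 4.1
tcp_pos: [0.5061, 0.1655, 0.2035]
ee_rot: [[-0.084, -0.996, 0.0], [-0.996, 0.084, 0.0], [-0.0, -0.0, -1.0]]
wrist_force: [-0.1, 0.0, 0.5]
gripper_width: 0.451
```

Call:
{"fn": "arm_command", "kwargs": {
  "rows": [
    {"fingers": 45, "travel": [0, 0, 0], "roll": 0},
    {"fingers": 45, "travel": [0, 0, 0], "roll": 0},
    {"fingers": 45, "travel": [0, 0, 0], "roll": 0}
  ]
}}

```text
time_s: 4.4
tcp_pos: [0.5062, 0.1651, 0.2036]
ee_rot: [[-0.084, -0.996, 0.0], [-0.996, 0.084, 0.0], [-0.0, -0.0, -1.0]]
wrist_force: [0.2, 0.4, -0.5]
gripper_width: 0.455
```

Run:
```python
from h import *
s=sense(); print(s['time_s'],s['tcp_pos'],np.round(s['ee_rot'],3).tolist(),s['gripper_width'],np.round(s['joints'],1))
p,d=capture('wrist'); save('w2',p); k=cam('wrist')
print([(np.round(r['position'],3).tolist(),round(r['p'],2)) for r in search_frame('wrist','clip_stem')][:3])
vv,uu=np.mgrid[:400,:640]
m=d>0; P=pts(k,np.c_[uu[m],vv[m]],d[m]); n=(np.hypot(P[:,0]-.506,P[:,1]-.166)<.03)&(P[:,2]>.094)&(P[:,2]<.106)
T=P[n]; print(len(T),cv2.minAreaRect((T[:,:2]*1000).astype(np.float32)),np.median(T[:,2])); R=np.array(s['ee_rot'])
print('tcp axis px',proj(k,[s['tcp_pos']]),'clip',proj(k,[[*T.mean(0)]]))
```

```text
4.4 [0.50621526 0.16511533 0.20358292] [[-0.084, -0.996, 0.0], [-0.996, 0.084, 0.0], [-0.0, -0.0, -1.0]] 0.4545725643145252 [ 35.5  14.5 -15.1  -0.  -60.4 -40.3]
[([0.576, 0.117, 0.088], 0.93), ([0.489, 0.068, 0.087], 0.87), ([0.503, 0.161, 0.097], 0.84)]
353 ((505.3273010253906, 165.34530639648438), (21.761024475097656, 13.882621765136719), 85.36717987060547) 0.09780001642211544
tcp axis px [[318.31386347 253.42989596]] clip [[319.13839031 199.84793114]]
```

View pics/w2.png

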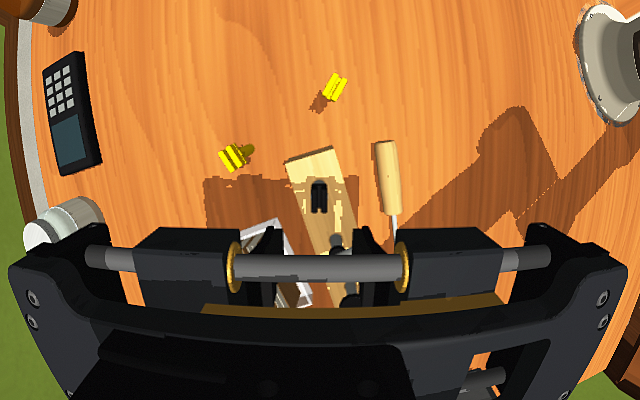

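The clip sits at (319,200), straight under the TCP with its slot aligned to the pads. I lower and grip.

Call:
{"fn": "arm_command", "kwargs": {
  "rows": [
    {"fingers": 45, "travel": [0, 0.08, 4], "roll": 0},
    {"fingers": 45, "travel": [0, 0.08, 7], "roll": 0},
    {"fingers": 45, "travel": [0, 0.08, 9], "roll": 0},
    {"fingers": 45, "travel": [0, 0.08, 11], "roll": 0},
    {"fingers": 45, "travel": [0, 0.08, 12], "roll": 0},
    {"fingers": 45, "travel": [0, 0.08, 12], "roll": 0},
    {"fingers": 45, "travel": [0, 0.08, 12], "roll": 0}
  ]
}}

```text
time_s: 5.2
tcp_pos: [0.506, 0.1654, 0.0842]
ee_rot: [[-0.084, -0.996, 0.001], [-0.996, 0.084, 0.0], [-0.0, -0.001, -1.0]]
wrist_force: [0.1, 0.1, 0.9]
gripper_width: 0.452
```

Call:
{"fn": "arm_command", "kwargs": {
  "rows": [
    {"fingers": 0, "travel": [0, 0, 0], "roll": 0},
    {"fingers": 0, "travel": [0, 0, 0], "roll": 0},
    {"fingers": 0, "travel": [0, 0, 0], "roll": 0},
    {"fingers": 0, "travel": [0, 0, 0], "roll": 0},
    {"fingers": 0, "travel": [0, 0, 0], "roll": 0},
    {"fingers": 0, "travel": [0, 0, 0], "roll": 0}
  ]
}}

```text
time_s: 5.8
tcp_pos: [0.5056, 0.1652, 0.0839]
ee_rot: [[-0.084, -0.996, 0.0], [-0.996, 0.084, 0.0], [-0.0, -0.0, -1.0]]
wrist_force: [-1.0, 0.4, 2.8]
gripper_width: 0.16
```

Call:
{"fn": "arm_command", "kwargs": {
  "rows": [
    {"fingers": 0, "travel": [0, 0, -1], "roll": 0},
    {"fingers": 0, "travel": [0, 0, -3], "roll": 0},
    {"fingers": 0, "travel": [0, 0, -5], "roll": 0},
    {"fingers": 0, "travel": [0, 0, -8], "roll": 0},
    {"fingers": 0, "travel": [0, 0, -11], "roll": 0},
    {"fingers": 0, "travel": [0, 0, -14], "roll": 0},
    {"fingers": 0, "travel": [0, 0, -14], "roll": 0},
    {"fingers": 0, "travel": [0, 0, -14], "roll": 0}
  ]
}}

```text
time_s: 6.6
tcp_pos: [0.5051, 0.1651, 0.2241]
ee_rot: [[-0.085, -0.996, 0.001], [-0.996, 0.085, 0.001], [-0.001, -0.0, -1.0]]
wrist_force: [-0.2, -0.9, -1.6]
gripper_width: 0.157
```

Run:
```python
from h import *
s=sense(); print(s['time_s'],s['tcp_pos'],s['gripper_width'],s['wrist_force'],np.round(s['joints'],1))
p,d=capture('wrist'); save('w3',p); k=cam('wrist',s); np.save('d3',d)
for c in('scene','side'):
    q,e=capture(c); save(c+'3',q); np.save(c+'d3',e)
vv,uu=np.mgrid[:400,:640]
def plate(k,d,q):
    m=(d>0); P=pts(k,np.c_[uu[m],vv[m]],d[m]); rgb=q[m].astype(int)
    n=(np.hypot(P[:,0]-.478,P[:,1]+.115)<.1)&(P[:,2]>.0)&(P[:,2]<.016)&(np.ptp(rgb,axis=1)<30)
    img=np.zeros((220,220),np.uint8); 
    T=P[n]; r=cv2.minAreaRect((T[:,:2]*1000).astype(np.float32)); print('plate',len(T),r,np.median(T[:,2]))
    n=(np.hypot(P[:,0]-.478,P[:,1]+.115)<.035)&(P[:,2]>.094)&(P[:,2]<.112)
    T=P[n]; print('nut',len(T),cv2.minEnclosingCircle((T[:,:2]*1000).astype(np.float32)) if len(T) else 0)
plate(k,d,p)
for c in('scene','side'): print(c); plate(cam(c),np.load(c+'d3.npy'),cv2.imread(f'pics/{c}3.png'))
c1=cv2.resize(cv2.imread('pics/scene3.png')[110:230,260:460],(600,360)); cv2.imwrite('pics/c3.png',c1)
```

```text
6.6 [0.5051499  0.16511922 0.22412693] 0.15670161082591247 [-0.23293691 -0.92062039 -1.64448777] [ 35.6  13.3 -13.5  -0.  -63.1 -40.4]
plate 70 ((464.1373291015625, -47.9630126953125), (2.665266513824463, 40.58083724975586), 82.69329833984375) 0.004187118488800018
nut 0 0
scene
plate 930 ((474.41058349609375, -128.35256958007812), (163.3980255126953, 85.34346008300781), 79.59673309326172) 0.006858097951544073
nut 136 ((475.84344482421875, -111.47195434570312), 20.2220516204834)
side
plate 1616 ((501.166015625, -119.5231704711914), (127.53480529785156, 147.87327575683594), 81.82618713378906) 0.00788649336488273
nut 260 ((473.96038818359375, -115.39189147949219), 20.21746253967285)
```

View pics/w3.png

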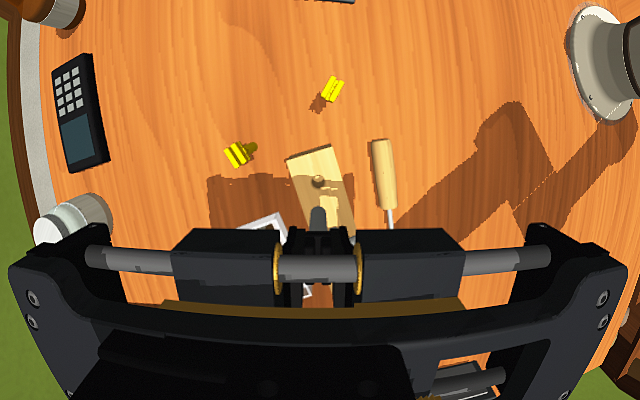

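The stem is out and held, its shank showing at (317,215); its hole at (318,180) is empty. Now I go near the stand with the camera in view of it.

Call:
{"fn": "arm_command", "kwargs": {
  "rows": [
    {"fingers": 0, "travel": [3, 0.3, -1], "roll": 1},
    {"fingers": 0, "travel": [6, 0.5, -1], "roll": 2},
    {"fingers": 0, "travel": [9, 0.8, -1], "roll": 4},
    {"fingers": 0, "travel": [12, 1, -1], "roll": 5.5},
    {"fingers": 0, "travel": [15, 1.3, -1], "roll": 5.5},
    {"fingers": 0, "travel": [17.5, 1.3, -1], "roll": 5.5},
    {"fingers": 0, "travel": [18.7, 1.3, -1], "roll": 5.5},
    {"fingers": 0, "travel": [18.7, 1.3, -1], "roll": 5.5},
    {"fingers": 0, "travel": [18.7, 1.3, -1], "roll": 5.5}
  ]
}}

```text
time_s: 7.65
tcp_pos: [0.4767, -0.0199, 0.233]
ee_rot: [[-0.18, -0.984, -0.001], [-0.984, 0.18, -0.0], [0.0, 0.001, -1.0]]
wrist_force: [-0.1, -0.0, -0.3]
gripper_width: 0.159
```

Run:
```python
from h import *
s=sense(); print(s['time_s'],s['tcp_pos'],np.round(s['ee_rot'],3).tolist(),s['gripper_width'],s['wrist_force'],np.round(s['joints'],1))
p,d=capture('wrist'); save('w4',p); k=cam('wrist',s); np.save('d4',d)
m=cut_out('wrist','stand'); print(len(m),[round(x['p'],2) for x in m]); 
if m: np.save('m4',m[0]['mask'])
c=proj(k,[[.477,-.113,.104]])[0].astype(int); print(c)
a=p[max(c[1]-90,0):c[1]+90,c[0]-120:c[0]+120,::-1]
cv2.imwrite('pics/c4.png',cv2.resize(a,None,fx=3,fy=3))
```

```text
7.65 [ 0.4766967  -0.01988568  0.23301453] [[-0.18, -0.984, -0.001], [-0.984, 0.18, -0.0], [0.0, 0.001, -1.0]] 0.15859313381161 [-0.11266392 -0.03193621 -0.29104632] [ 17.2   7.6 -19.5  -0.  -63.  -27.5]
1 [0.55]
[298  93]
```

View pics/c4.png

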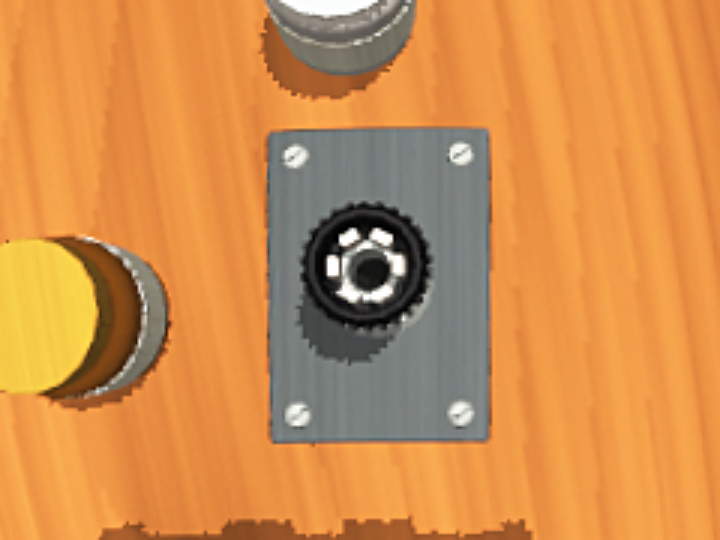

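The crop shows the whole stand: plate corners at about (270,129), (490,129), (490,440) and (271,441), and the nut centred at (366,265). I work out positions, and the held shank's offset.

Run:
```python
from h import *
s=sense(); k=cam('wrist',s); d=np.load('d4.npy'); p=cv2.imread('pics/w4.png')
o=np.array([178,3.]); c=np.array([[270,129],[490,129],[490,440],[271,441]])/3+o-0.33
C=onplane(k,c,.008); print(np.round(C,4).tolist(),'ctr',C.mean(0))
e=np.array([C[0]-C[3],C[1]-C[2]])[:,:2]; print('yaw long',np.degrees(np.arctan2(e[:,1],e[:,0]))%180,np.linalg.norm(e,axis=1))
e=np.array([C[1]-C[0],C[2]-C[3]])[:,:2]; print('yaw short',np.degrees(np.arctan2(e[:,1],e[:,0]))%180,np.linalg.norm(e,axis=1))
print('nut px circle', onplane(k,np.array([[366,265]])/3+o-.33,.104))
vv,uu=np.mgrid[:400,:640]; m=d>0; P=pts(k,np.c_[uu[m],vv[m]],d[m])
n=(np.hypot(P[:,0]-.477,P[:,1]+.113)<.03)&(P[:,2]>.097)&(P[:,2]<.112); print('nut depth',cv2.minEnclosingCircle((P[n][:,:2]*1000).astype(np.float32)),np.median(P[n][:,2]))
R=np.array(s['ee_rot']); Q=(P-s['tcp_pos'])@R
n=(np.hypot(Q[:,0],Q[:,1])<.012)&(Q[:,2]>.014)&(Q[:,2]<.09)
q=Q[n]; print('shank',len(q))
for z in np.arange(.015,.085,.008):
    a=q[(q[:,2]>=z)&(q[:,2]<z+.008)]
    if len(a): print(round(z,3),len(a),'y mid',round((a[:,1].min()+a[:,1].max())/2*1000,2),'w',round(np.ptp(a[:,1])*1000,1),'x front',round(a[:,0].max()*1000,2))
```

```text
[[0.5076, -0.1868, 0.008], [0.4212, -0.1699, 0.008], [0.4435, -0.0445, 0.008], [0.5311, -0.0604, 0.008]] ctr [ 0.47586573 -0.11543097  0.008     ]
yaw long [79.47178712 79.92402202] [0.1285943  0.12734546]
yaw short [168.91842608 169.73079858] [0.08804071 0.08904264]
nut px circle [[ 0.4759829  -0.11445928  0.104     ]]
nut depth ((476.5043640136719, -115.01824951171875), 20.518993377685547) 0.10098272540971953
shank 385
0.015 10 y mid 0.46 w 4.8 x front 5.28
0.023 73 y mid -0.75 w 9.9 x front 5.59
0.031 77 y mid -0.09 w 11.6 x front 5.78
0.039 67 y mid -0.1 w 12.0 x front 5.79
0.047 59 y mid -0.14 w 12.3 x front 5.5
0.055 53 y mid -0.75 w 11.5 x front 5.6
0.063 45 y mid 0.02 w 10.3 x front 5.27
0.071 1 y mid -5.27 w 0.0 x front 1.81
```

Call:
{"fn": "arm_command", "kwargs": {
  "rows": [
    {"fingers": 0, "travel": [3, -0.5, 0], "roll": 0},
    {"fingers": 0, "travel": [6, -1, 0], "roll": 0},
    {"fingers": 0, "travel": [8, -1.4, 1], "roll": 0},
    {"fingers": 0, "travel": [9.38, -1.66, 2.5], "roll": 0},
    {"fingers": 0, "travel": [9.38, -1.66, 3.5], "roll": 0},
    {"fingers": 0, "travel": [9.38, -1.66, 4.3], "roll": 0},
    {"fingers": 0, "travel": [9.38, -1.66, 4.3], "roll": 0},
    {"fingers": 0, "travel": [9.38, -1.66, 4.3], "roll": 0}
  ]
}}

```text
time_s: 8.55
tcp_pos: [0.4766, -0.1147, 0.1908]
ee_rot: [[-0.178, -0.984, 0.0], [-0.984, 0.178, -0.0], [0.0, -0.0, -1.0]]
wrist_force: [0.3, -0.0, -0.1]
gripper_width: 0.156
```

Run:
```python
from h import *
s=sense(); print(s['time_s'],s['tcp_pos'],np.round(s['ee_rot'],3).tolist(),s['wrist_force'],s['moment'])
im=[]
for n in('wrist','scene','side'):
    p,d=capture(n); save(n+'5',p); k=cam(n,s); np.save('d5'+n,d)
    c=proj(k,[[.476,-.115,.115]])[0].astype(int); f=proj(k,[np.array(s['tcp_pos'])-[0,0,.0739]])[0]; b=proj(k,[[.4762,-.1148,.104]])[0]; print(n,c,f,b)
    a=p[max(c[1]-35,0):c[1]+35,c[0]-35:c[0]+35,::-1]; im.append(cv2.resize(a,(266,400),interpolation=2) if a.shape[0]<70 else cv2.resize(a,(400,400),interpolation=2)[:, 67:333])
cv2.imwrite('pics/c5.png',np.hstack(im))
```

```text
8.55 [ 0.47659926 -0.11465967  0.19081413] [[-0.178, -0.984, 0.0], [-0.984, 0.178, -0.0], [0.0, -0.0, -1.0]] [ 0.34282584 -0.02019632 -0.13213599] [ 0.06534532 -0.07376991 -0.01786308]
wrist [318 210] [318.07769102 211.31958247] [318.51109024 206.16378722]
scene [329 148] [329.86131221 147.72677945] [329.86071751 152.44943514]
side [293 224] [293.49195239 223.24714209] [293.39347341 229.09464631]
```

View pics/c5.png

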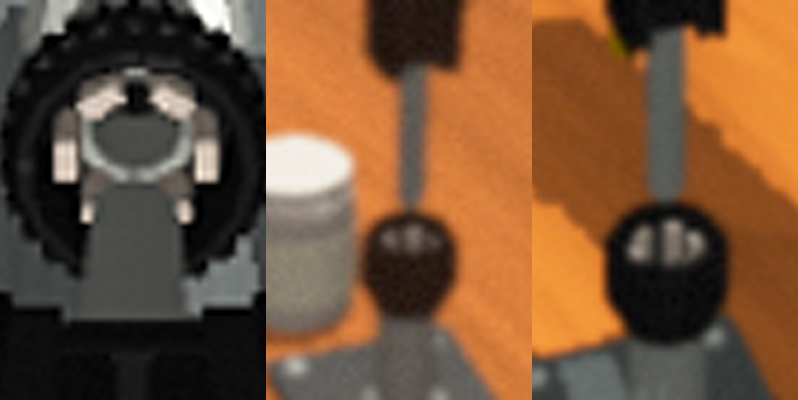

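The stem stands centred over the collet in all three views (wrist 137 against 136, scene 411 against 410, side 667 against 667). I lower gently.

Call:
{"fn": "arm_command", "kwargs": {
  "rows": [
    {"fingers": 0, "travel": [0, 0, 0.6], "roll": 0},
    {"fingers": 0, "travel": [0, 0, 1.2], "roll": 0},
    {"fingers": 0, "travel": [0, 0, 1.8], "roll": 0},
    {"fingers": 0, "travel": [0, 0, 2.4], "roll": 0},
    {"fingers": 0, "travel": [0, 0, 3], "roll": 0},
    {"fingers": 0, "travel": [0, 0, 3.5], "roll": 0},
    {"fingers": 0, "travel": [0, 0, 3.5], "roll": 0}
  ]
}}

```text
time_s: 9.4
tcp_pos: [0.4756, -0.1154, 0.1546]
ee_rot: [[-0.18, -0.984, -0.002], [-0.984, 0.18, 0.0], [0.0, 0.002, -1.0]]
wrist_force: [-0.3, 0.2, 0.2]
gripper_width: 0.157
```

Call:
{"fn": "arm_command", "kwargs": {
  "rows": [
    {"fingers": 0, "travel": [0, 0, 0.3], "roll": 0},
    {"fingers": 0, "travel": [0, 0, 0.6], "roll": 0},
    {"fingers": 0, "travel": [0, 0, 0.9], "roll": 0},
    {"fingers": 0, "travel": [0, 0, 1.2], "roll": 0},
    {"fingers": 0, "travel": [0, 0, 1.2], "roll": 0}
  ]
}}

```text
time_s: 9.9
tcp_pos: [0.4759, -0.1154, 0.1431]
ee_rot: [[-0.18, -0.984, -0.001], [-0.984, 0.18, -0.0], [0.0, 0.001, -1.0]]
wrist_force: [-0.2, 0.3, -0.6]
gripper_width: 0.157
```

Call:
{"fn": "arm_command", "kwargs": {
  "rows": [
    {"fingers": 0, "travel": [0, 0, 0.4], "roll": 0},
    {"fingers": 0, "travel": [0, 0, 0.8], "roll": 0},
    {"fingers": 0, "travel": [0, 0, 1.2], "roll": 0},
    {"fingers": 0, "travel": [0, 0, 1.5], "roll": 0},
    {"fingers": 0, "travel": [0, 0, 1.8], "roll": 0},
    {"fingers": 0, "travel": [0, 0, 1.8], "roll": 0}
  ]
}}

```text
time_s: 10.5
tcp_pos: [0.4759, -0.1154, 0.125]
ee_rot: [[-0.18, -0.984, -0.001], [-0.984, 0.18, -0.0], [0.0, 0.001, -1.0]]
wrist_force: [1.2, -0.7, -1.0]
gripper_width: 0.16
```

Call:
{"fn": "arm_command", "kwargs": {
  "rows": [
    {"fingers": 0, "travel": [0, 0, 0.05], "roll": 0},
    {"fingers": 0, "travel": [0, 0, 0.1], "roll": 0},
    {"fingers": 0, "travel": [0, 0, 0.15], "roll": 0},
    {"fingers": 0, "travel": [0, 0, 0.2], "roll": 0},
    {"fingers": 0, "travel": [0, 0, 0.2], "roll": 0}
  ]
}}

```text
time_s: 11.0
tcp_pos: [0.4762, -0.1154, 0.1236]
ee_rot: [[-0.18, -0.984, 0.0], [-0.984, 0.18, 0.0], [-0.0, -0.0, -1.0]]
wrist_force: [-0.5, 0.0, -1.0]
gripper_width: 0.158
```

Call:
{"fn": "arm_command", "kwargs": {
  "rows": [
    {"fingers": 0, "travel": [0, 0, 0.05], "roll": 0},
    {"fingers": 0, "travel": [0, 0, 0.1], "roll": 0},
    {"fingers": 0, "travel": [0, 0, 0.1], "roll": 0}
  ]
}}

```text
time_s: 11.3
tcp_pos: [0.4761, -0.1154, 0.1225]
ee_rot: [[-0.18, -0.984, -0.0], [-0.984, 0.18, 0.0], [0.0, 0.0, -1.0]]
wrist_force: [0.3, -1.1, -0.5]
gripper_width: 0.157
```

Call:
{"fn": "arm_command", "kwargs": {
  "rows": [
    {"fingers": 0, "travel": [0, 0, 0.04], "roll": 0},
    {"fingers": 0, "travel": [0, 0, 0.08], "roll": 0},
    {"fingers": 0, "travel": [0, 0, 0.08], "roll": 0}
  ]
}}

```text
time_s: 11.6
tcp_pos: [0.4762, -0.1154, 0.1219]
ee_rot: [[-0.18, -0.984, 0.0], [-0.984, 0.18, -0.0], [0.0, -0.0, -1.0]]
wrist_force: [-0.3, -0.5, 0.5]
gripper_width: 0.162
```

Call:
{"fn": "arm_command", "kwargs": {
  "rows": [
    {"fingers": 0, "travel": [0, 0, 0.04], "roll": 0},
    {"fingers": 0, "travel": [0, 0, 0.06], "roll": 0},
    {"fingers": 0, "travel": [0, 0, 0.06], "roll": 0}
  ]
}}

```text
time_s: 11.9
tcp_pos: [0.4764, -0.1154, 0.1218]
ee_rot: [[-0.179, -0.984, 0.001], [-0.984, 0.179, -0.0], [0.0, -0.001, -1.0]]
wrist_force: [-2.3, 0.7, 5.6]
gripper_width: 0.155
```

Run:
```python
from h import *
s=sense(); print(s['time_s'],s['tcp_pos'],s['wrist_force'],s['moment'])
```

```text
11.9 [ 0.47635136 -0.11543088  0.12182942] [-2.33292582  0.68916043  5.57033356] [-0.00728372  0.54723163 -0.02190454]
```

Contact: 5.6 N upward, with the foot at the expected home height. I release, then wind the wrist back with the fingers open.

Call:
{"fn": "arm_command", "kwargs": {
  "rows": [
    {"fingers": 20, "travel": [0, 0, 0], "roll": 0},
    {"fingers": 30, "travel": [0, 0, 0], "roll": 0},
    {"fingers": 75, "travel": [0, 0, 0], "roll": 0},
    {"fingers": 75, "travel": [0, 0, 0], "roll": 0},
    {"fingers": 75, "travel": [0, 0, 0], "roll": 0},
    {"fingers": 75, "travel": [0, 0, 0], "roll": 0}
  ]
}}

```text
time_s: 12.5
tcp_pos: [0.4762, -0.1153, 0.1211]
ee_rot: [[-0.18, -0.984, -0.0], [-0.984, 0.18, 0.0], [-0.0, 0.0, -1.0]]
wrist_force: [0.2, 0.3, -0.1]
gripper_width: 0.571
```

Call:
{"fn": "arm_command", "kwargs": {
  "rows": [
    {"fingers": 75, "travel": [0, 0, -1], "roll": -8.5},
    {"fingers": 75, "travel": [0, 0, -2], "roll": -17},
    {"fingers": 75, "travel": [0, 0, -4], "roll": -25.5},
    {"fingers": 75, "travel": [0, 0, -6], "roll": -34},
    {"fingers": 75, "travel": [0, 0, -6], "roll": -42.5},
    {"fingers": 75, "travel": [0, 0, -6], "roll": -51},
    {"fingers": 75, "travel": [0, 0, -6], "roll": -59.5},
    {"fingers": 75, "travel": [0, 0, -6], "roll": -68},
    {"fingers": 75, "travel": [0, 0, -6], "roll": -76.5},
    {"fingers": 75, "travel": [0, 0, -6], "roll": -80}
  ]
}}

```text
time_s: 13.5
tcp_pos: [0.4761, -0.1154, 0.1811]
ee_rot: [[0.939, -0.344, -0.0], [-0.344, -0.939, 0.0], [-0.0, -0.0, -1.0]]
wrist_force: [-0.1, 0.4, -0.0]
gripper_width: 0.746
```

Run:
```python
from h import *
s=sense(); print(s['time_s'],s['tcp_pos'],np.round(s['ee_rot'],3).tolist(),np.round(s['joints'],1),s['wrist_force'],s['moment'])
im=[]
for n in('wrist','scene','side'):
    p,d=capture(n); save(n+'6',p); k=cam(n,s)
    c=proj(k,[[.476,-.115,.125]])[0].astype(int)
    a=p[max(c[1]-35,0):c[1]+35,c[0]-35:c[0]+35,::-1]; im.append(cv2.resize(a,(400,400),interpolation=2)[:,67:333])
    m=d>0;vv,uu=np.mgrid[:400,:640]; P=pts(k,np.c_[uu[m],vv[m]],d[m])
    T=P[(np.hypot(P[:,0]-.476,P[:,1]+.115)<.025)&(P[:,2]>.128)&(P[:,2]<.148)]
    if len(T)>10: print(n,len(T),cv2.minAreaRect((T[:,:2]*1000).astype(np.float32)),T[:,2].max(),np.median(T[:,2]))
cv2.imwrite('pics/c6.png',np.hstack(im))
```

```text
13.5 [ 0.47611389 -0.11536299  0.18112444] [[0.939, -0.344, -0.0], [-0.344, -0.939, 0.0], [-0.0, -0.0, -1.0]] [  5.4  11.7 -22.5  -0.  -55.8  64.5] [-0.12036143  0.39430752 -0.02564397] [ 0.02544674 -0.0142874  -0.01239936]
wrist 716 ((476.69580078125, -115.08381652832031), (22.22344398498535, 15.408536911010742), 78.45418548583984) 0.13813160573387734 0.13570248381260697
scene 51 ((475.5281066894531, -111.14916229248047), (22.36844253540039, 14.040257453918457), 79.46723937988281) 0.13771528797835786 0.13407851903864304
side 82 ((474.8627624511719, -114.08589172363281), (22.47831916809082, 14.066916465759277), 78.28590393066406) 0.13913630520851222 0.13547227362418826
```

View pics/c6.png

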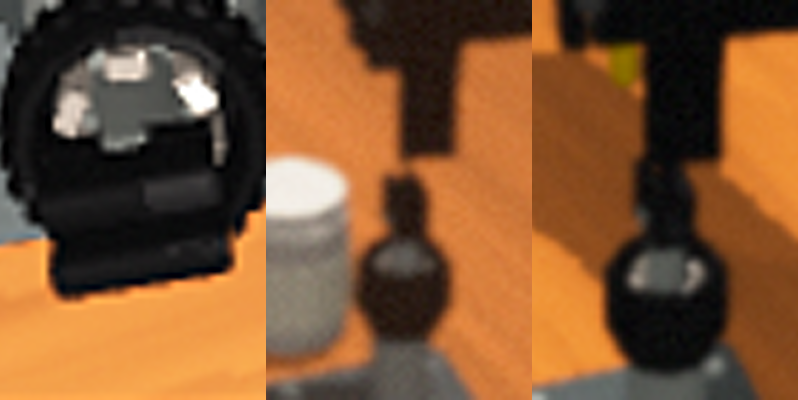

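The stem stands home (head top 0.138 m, slot at 78 to 79° against the plate's 79.6°). Next I lower over the nut and grip it.

Call:
{"fn": "arm_command", "kwargs": {
  "rows": [
    {"fingers": 75, "travel": [0, 0, 3], "roll": 0},
    {"fingers": 75, "travel": [0, 0, 5.5], "roll": 0},
    {"fingers": 75, "travel": [0, 0, 7.5], "roll": 0},
    {"fingers": 75, "travel": [0, 0, 8.8], "roll": 0},
    {"fingers": 75, "travel": [0, 0, 9.4], "roll": 0},
    {"fingers": 75, "travel": [0, 0, 9.4], "roll": 0},
    {"fingers": 75, "travel": [0, 0, 9.4], "roll": 0}
  ]
}}

```text
time_s: 14.35
tcp_pos: [0.4767, -0.1154, 0.0877]
ee_rot: [[0.938, -0.348, 0.001], [-0.348, -0.938, -0.0], [0.001, -0.0, -1.0]]
wrist_force: [0.0, 0.2, 0.4]
gripper_width: 0.748
```

Call:
{"fn": "arm_command", "kwargs": {
  "rows": [
    {"fingers": 30, "travel": [0, 0, 0], "roll": 0},
    {"fingers": 30, "travel": [0, 0, 0], "roll": 0},
    {"fingers": 30, "travel": [0, 0, 0], "roll": 0},
    {"fingers": 30, "travel": [0, 0, 0], "roll": 0},
    {"fingers": 30, "travel": [0, 0, 0], "roll": 0},
    {"fingers": 30, "travel": [0, 0, 0], "roll": 0}
  ]
}}

```text
time_s: 14.95
tcp_pos: [0.4762, -0.1156, 0.0874]
ee_rot: [[0.938, -0.348, 0.0], [-0.348, -0.938, -0.0], [0.0, 0.0, -1.0]]
wrist_force: [-0.8, -1.5, 2.8]
gripper_width: 0.456
```

```bash
cat > m.py <<'E'
from h import *
s=sense(); R=np.array(s['ee_rot']); print(s['time_s'],np.round(s['tcp_pos'],4),'yaw',round(np.degrees(np.arctan2(R[1,0],R[0,0])),2),'F',np.round(s['wrist_force'],1),'M',np.round(s['moment'],3),'j6',round(s['joints'][5],1),'e6',round(s['effort'][5],3),s['gripper_width'])
E
python3 m.py
```

```text
14.95 [ 0.4762 -0.1156  0.0874] yaw -20.34 F [-0.8 -1.5  2.8] M [-0.51   0.214 -0.001] j6 64.2 e6 -0.006 0.4562941796561566
```

Call:
{"fn": "arm_command", "kwargs": {
  "rows": [
    {"fingers": 30, "travel": [0, 0, 0], "roll": 4},
    {"fingers": 30, "travel": [0, 0, 0], "roll": 8},
    {"fingers": 30, "travel": [0, 0, 0], "roll": 12},
    {"fingers": 30, "travel": [0, 0, 0], "roll": 16},
    {"fingers": 30, "travel": [0, 0, 0], "roll": 20},
    {"fingers": 30, "travel": [0, 0, 0], "roll": 24},
    {"fingers": 30, "travel": [0, 0, 0], "roll": 28}
  ]
}}

```text
time_s: 15.65
tcp_pos: [0.4761, -0.1158, 0.0874]
ee_rot: [[0.663, -0.749, -0.0], [-0.749, -0.663, -0.001], [0.0, 0.001, -1.0]]
wrist_force: [-1.5, -2.3, 2.3]
gripper_width: 0.46
```

```bash
python3 m.py
```

```text
15.65 [ 0.4761 -0.1158  0.0874] yaw -48.47 F [-1.5 -2.3  2.3] M [-0.625  0.233  0.2  ] j6 36.1 e6 0.295 0.45977964807627886
```

Call:
{"fn": "arm_command", "kwargs": {
  "rows": [
    {"fingers": 30, "travel": [0, 0, 0], "roll": 3},
    {"fingers": 30, "travel": [0, 0, 0], "roll": 6}
  ]
}}

```text
time_s: 15.85
tcp_pos: [0.4761, -0.1158, 0.0874]
ee_rot: [[0.582, -0.813, -0.0], [-0.813, -0.582, -0.001], [0.0, 0.001, -1.0]]
wrist_force: [-1.8, -3.1, 1.4]
gripper_width: 0.453
```

```bash
python3 m.py
```

```text
15.85 [ 0.4761 -0.1158  0.0874] yaw -54.43 F [-1.8 -3.1  1.4] M [-0.604  0.225  0.115] j6 30.1 e6 0.184 0.452693984733986
```

Free drag reads about 0.12 to 0.2 N m with noise. I go on in 6° steps with a reading each.

Call:
{"fn": "arm_command", "kwargs": {
  "rows": [
    {"fingers": 30, "travel": [0, 0, 0], "roll": 3},
    {"fingers": 30, "travel": [0, 0, 0], "roll": 6}
  ]
}}

```text
time_s: 16.05
tcp_pos: [0.476, -0.1158, 0.0874]
ee_rot: [[0.494, -0.87, -0.0], [-0.87, -0.494, -0.001], [0.0, 0.001, -1.0]]
wrist_force: [-0.6, -2.7, 1.8]
gripper_width: 0.456
```

```bash
python3 m.py
```

```text
16.05 [ 0.476  -0.1158  0.0874] yaw -60.43 F [-0.6 -2.7  1.8] M [-0.701  0.228  0.128] j6 24.1 e6 0.186 0.4563020171816541
```

Call:
{"fn": "arm_command", "kwargs": {
  "rows": [
    {"fingers": 30, "travel": [0, 0, 0], "roll": 3},
    {"fingers": 30, "travel": [0, 0, 0], "roll": 6}
  ]
}}

```text
time_s: 16.25
tcp_pos: [0.476, -0.1158, 0.0874]
ee_rot: [[0.4, -0.917, -0.0], [-0.917, -0.4, -0.001], [0.0, 0.001, -1.0]]
wrist_force: [-0.6, -3.4, 2.5]
gripper_width: 0.454
```

```bash
python3 m.py
```

```text
16.25 [ 0.476  -0.1158  0.0874] yaw -66.43 F [-0.6 -3.4  2.5] M [-0.643  0.301  0.113] j6 18.1 e6 0.186 0.45388568542924074
```

Call:
{"fn": "arm_command", "kwargs": {
  "rows": [
    {"fingers": 30, "travel": [0, 0, 0], "roll": 3},
    {"fingers": 30, "travel": [0, 0, 0], "roll": 6}
  ]
}}

```text
time_s: 16.45
tcp_pos: [0.4759, -0.1158, 0.0874]
ee_rot: [[0.302, -0.953, -0.0], [-0.953, -0.302, -0.001], [0.001, 0.001, -1.0]]
wrist_force: [-1.2, -2.7, 1.8]
gripper_width: 0.457
```

```bash
python3 m.py
```

```text
16.45 [ 0.4759 -0.1158  0.0874] yaw -72.43 F [-1.2 -2.7  1.8] M [-0.707  0.246  0.157] j6 12.1 e6 0.186 0.45699571173263887
```

Call:
{"fn": "arm_command", "kwargs": {
  "rows": [
    {"fingers": 30, "travel": [0, 0, 0], "roll": 3},
    {"fingers": 30, "travel": [0, 0, 0], "roll": 6}
  ]
}}

```text
time_s: 16.65
tcp_pos: [0.476, -0.1158, 0.0874]
ee_rot: [[0.201, -0.98, -0.0], [-0.98, -0.201, -0.001], [0.001, 0.001, -1.0]]
wrist_force: [-1.3, -2.0, 2.2]
gripper_width: 0.45
```

```bash
python3 m.py
```

```text
16.65 [ 0.476  -0.1158  0.0874] yaw -78.43 F [-1.3 -2.   2.2] M [-0.674  0.249  0.152] j6 6.1 e6 0.186 0.4502384574033821
```

Call:
{"fn": "arm_command", "kwargs": {
  "rows": [
    {"fingers": 30, "travel": [0, 0, 0], "roll": 3},
    {"fingers": 30, "travel": [0, 0, 0], "roll": 5}
  ]
}}

```text
time_s: 16.85
tcp_pos: [0.4759, -0.1158, 0.0874]
ee_rot: [[0.115, -0.993, -0.001], [-0.993, -0.115, -0.001], [0.001, 0.001, -1.0]]
wrist_force: [-0.7, -2.7, 2.6]
gripper_width: 0.453
```

```bash
python3 m.py
```

```text
16.85 [ 0.4759 -0.1158  0.0874] yaw -83.41 F [-0.7 -2.7  2.6] M [-0.661  0.254  0.138] j6 1.2 e6 0.023 0.45302533213783214
```

Call:
{"fn": "arm_command", "kwargs": {
  "rows": [
    {"fingers": 30, "travel": [0, 0, 0], "roll": 3},
    {"fingers": 30, "travel": [0, 0, 0], "roll": 6}
  ]
}}

```text
time_s: 17.05
tcp_pos: [0.4759, -0.1158, 0.0874]
ee_rot: [[0.01, -1.0, -0.001], [-1.0, -0.01, -0.001], [0.001, 0.001, -1.0]]
wrist_force: [-0.8, -2.6, 2.9]
gripper_width: 0.456
```

```bash
python3 m.py
```

```text
17.05 [ 0.4759 -0.1158  0.0874] yaw -89.42 F [-0.8 -2.6  2.9] M [-0.673  0.229  0.171] j6 -4.9 e6 0.155 0.455961419356889
```

Call:
{"fn": "arm_command", "kwargs": {
  "rows": [
    {"fingers": 30, "travel": [0, 0, 0], "roll": 3},
    {"fingers": 30, "travel": [0, 0, 0], "roll": 6}
  ]
}}

```text
time_s: 17.25
tcp_pos: [0.4759, -0.1158, 0.0874]
ee_rot: [[-0.094, -0.996, -0.001], [-0.996, 0.094, -0.001], [0.001, 0.001, -1.0]]
wrist_force: [-0.9, -2.6, 2.4]
gripper_width: 0.451
```

```bash
python3 m.py
```

```text
17.25 [ 0.4759 -0.1158  0.0874] yaw -95.41 F [-0.9 -2.6  2.4] M [-0.655  0.323  0.198] j6 -10.8 e6 0.093 0.45081149351905
```

Call:
{"fn": "arm_command", "kwargs": {
  "rows": [
    {"fingers": 30, "travel": [0, 0, 0], "roll": 3},
    {"fingers": 30, "travel": [0, 0, 0], "roll": 6}
  ]
}}

```text
time_s: 17.45
tcp_pos: [0.4758, -0.1158, 0.0874]
ee_rot: [[-0.197, -0.98, -0.001], [-0.98, 0.197, -0.001], [0.001, 0.001, -1.0]]
wrist_force: [-1.4, -2.9, 3.2]
gripper_width: 0.45
```

```bash
python3 m.py
```

```text
17.45 [ 0.4758 -0.1158  0.0874] yaw -101.39 F [-1.4 -2.9  3.2] M [-0.603  0.307  0.258] j6 -16.8 e6 0.026 0.45003241533800215
```

The effort falls 0.062 per 6° and the moment rises to match, so the jaws met the stem near yaw -86°. It is now about 0.15 over drag. 3° more should give about 0.19.

Call:
{"fn": "arm_command", "kwargs": {
  "rows": [
    {"fingers": 30, "travel": [0, 0, 0], "roll": 3}
  ]
}}

```text
time_s: 17.55
tcp_pos: [0.4758, -0.1158, 0.0874]
ee_rot: [[-0.248, -0.969, -0.001], [-0.969, 0.248, -0.001], [0.001, 0.001, -1.0]]
wrist_force: [-2.0, -2.1, 3.3]
gripper_width: 0.456
```

```bash
python3 m.py
```

```text
17.55 [ 0.4758 -0.1158  0.0874] yaw -104.38 F [-2.  -2.1  3.3] M [-0.599  0.318  0.318] j6 -19.8 e6 -0.009 0.45554085482437795
```

Call:
{"fn": "arm_command", "kwargs": {
  "rows": [
    {"fingers": 30, "travel": [0, 0, 0], "roll": 0},
    {"fingers": 30, "travel": [0, 0, 0], "roll": 0},
    {"fingers": 30, "travel": [0, 0, 0], "roll": 0}
  ]
}}

```text
time_s: 17.85
tcp_pos: [0.4758, -0.1157, 0.0874]
ee_rot: [[-0.247, -0.969, -0.001], [-0.969, 0.247, -0.001], [0.001, 0.001, -1.0]]
wrist_force: [-1.9, -4.4, 5.5]
gripper_width: 0.457
```

```bash
python3 m.py
```

```text
17.85 [ 0.4758 -0.1157  0.0874] yaw -104.31 F [-1.9 -4.4  5.5] M [-1.055  0.59   0.099] j6 -19.7 e6 -0.084 0.4567784988783222
```

The torque is firm: 0.318 N m total, about 0.18 to 0.19 over drag. I release, retract and check.

Call:
{"fn": "arm_command", "kwargs": {
  "rows": [
    {"fingers": 75, "travel": [0, 0, 0], "roll": 0},
    {"fingers": 75, "travel": [0, 0, 0], "roll": 0},
    {"fingers": 75, "travel": [0, 0, 0], "roll": 0},
    {"fingers": 75, "travel": [0, 0, 0], "roll": 0},
    {"fingers": 75, "travel": [0, 0, -2], "roll": 0},
    {"fingers": 75, "travel": [0, 0, -5], "roll": 0},
    {"fingers": 75, "travel": [0, 0, -9], "roll": 0},
    {"fingers": 75, "travel": [0, 0, -13], "roll": 0},
    {"fingers": 75, "travel": [0, 0, -13], "roll": 0},
    {"fingers": 75, "travel": [0, 0, -13], "roll": 0}
  ]
}}

```text
time_s: 18.85
tcp_pos: [0.4764, -0.115, 0.2178]
ee_rot: [[-0.248, -0.969, 0.002], [-0.969, 0.248, 0.001], [-0.001, -0.002, -1.0]]
wrist_force: [-0.8, 0.4, -0.2]
gripper_width: 0.751
```

```bash
python3 m.py
python3 - <<'E'
from h import *
s=sense()
for n in('wrist','scene','side'):
    p,d=capture(n); save(n+'7',p); k=cam(n,s)
    m=d>0;vv,uu=np.mgrid[:400,:640]; P=pts(k,np.c_[uu[m],vv[m]],d[m])
    T=P[(np.hypot(P[:,0]-.476,P[:,1]+.115)<.025)&(P[:,2]>.128)&(P[:,2]<.148)]
    if len(T)>10: print(n,len(T),cv2.minAreaRect((T[:,:2]*1000).astype(np.float32)),T[:,2].max(),np.median(T[:,2]))
E
```

```text
18.85 [ 0.4764 -0.115   0.2178] yaw -104.36 F [-0.8  0.4 -0.2] M [ 0.112 -0.02   0.018] j6 -19.8 e6 0.004 0.7508075574732263
wrist 418 ((476.19677734375, -116.29527282714844), (22.20453453063965, 14.603340148925781), 79.25972747802734) 0.13793483656002664 0.13591836983418462
scene 54 ((474.8910827636719, -112.00590515136719), (22.893056869506836, 15.059468269348145), 82.2109375) 0.13787656310413932 0.13462976604169305
side 93 ((474.49432373046875, -115.78337860107422), (22.21767807006836, 14.10129165649414), 79.54943084716797) 0.13857161782349492 0.13588757742657348
```

View pics/scene7.png

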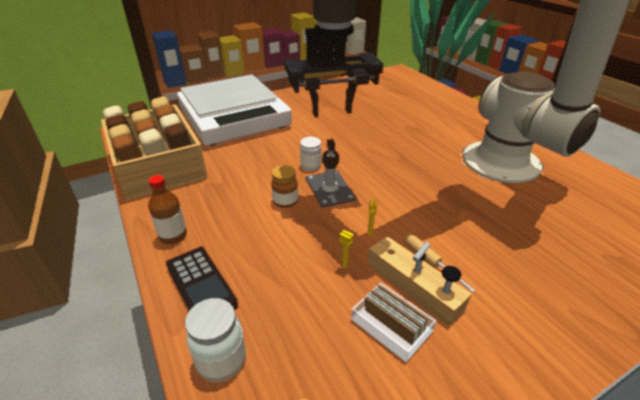

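The stem stands upright in the stand at (331,155). The other stems remain in the block at (421,257) and (451,277), the rest is unmoved, and the gripper is clear.

```bash
python3 -c "
from station import *
print(finish_job())"
```

```text
the job is handed in; nothing more can be done
None
```

The clip stem is home in the post, the nut is tightened to a firm grip, and the job is handed in at about 19 s. No verdict was reported.

- **Placing:** I took the stem out of the block and lowered it until it touched down gently, at about 5.6 N. The head top measured 0.138 m afterwards, as expected when home.
- **Slot:** it lies at about 79° against the plate's long edge at 79.6°. The coarser scene camera read 82°, still within the 11° limit.
- **Nut:** the jaws met the stem after about 66° of clockwise turn, and I stopped about 18° later. The torque was then 0.32 N m, about 0.18 to 0.19 N m over the drag.
- **Scene:** in the last picture, taken after I let go and withdrew, the stem stands upright. The other two stems and the bystanders look unmoved, and the gripper is clear.

I did not measure the jaws' holding force after letting go of the nut, only the torque while turning. No check failed.

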